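Clear the front of a stamp box and flip its lid open

TASK

I need the texture stamp that lies in the small wooden box. First slide the water pot that stands in front of the box sideways along the table, to the left or the right, until all of it is past the end of the box; push it gently with the fingers, do not grip, lift or tip it. Then, without gripping it, gently push the lid up by its thumb tab with the fingertips and flip it over past upright so that it stays fully open by itself; leave the stamp in the box, and everything else on the table, where it is.

Things in the scene. Friction and masses are not known exactly. Their poses are not given: they have to be found in the camera images.
- stamp_box: light wooden box, fixed to the table, 100 mm deep (its x) by 130 mm wide (its y), walls 62 mm tall and 7 mm thick, 73 mm tall with the shut lid. Origin: centre of its underside, on the table. Its x axis points level from the front (the thumb-tab side, towards the robot) to the back (hinge side), y to its left, z up. The water pot starts about 0.12 to 0.13 m in front of the origin.
- tab (a point): middle of the under edge of the thumb tab's front end, on the lid. The tab is a flat wooden tongue 60 mm wide and 10 mm thick that sticks out level 25 mm beyond the front edge of the lid plate (27 mm beyond the box's front wall); its underside is 62 mm above the table while the lid is shut, with free space below. This point lies 127 mm from the hinge line.
- lid_hinge (a point): middle of the hinge line, 52 mm behind the box's origin and 62 mm above the table; the line runs along the box's y axis
- stamp_lid (a joint): angle of the lid (rad): 0 shut, 1.57 upright, 1.95 fully open against its stop, leaning back. The lid plate is 104 x 134 x 10 mm, about 0.16 kg; gravity lets it fall shut from below about 1.5 and holds it open beyond about 1.6. Opening it takes about 1 to 2 N at the tab.
- water_pot: speckled grey-beige glazed pot, round and open, 68 mm across, 63 mm tall, about 0.15 to 0.3 kg, loose on the table in front of the box. Origin: centre of its underside, z axis up.
- texture_pad: flat bubbled texture stamp, 72x55x9 mm, loose in the box on its floor, hidden while the lid is shut; origin at its underside
- desk_lamp: obstacle: black desk lamp, fixed, left of the work; keep the arm clear of it. Its round base (110 mm across, up to 80 mm tall with the switch) is centred about 50 mm nearer the robot and 25 mm farther right than this origin, which lies on the table; its neck rises from the base to 340 mm and carries a head 200 to 330 mm above the table that reaches 95 mm beyond the origin away from the robot and 60 mm to the left.
- stamp_drawers: obstacle: green chest of small drawers, fixed, right of and nearer than the box; keep the arm clear. About 150 mm deep and 150 mm wide, 160 mm tall, with a squeeze bottle 112 mm tall and a tape roll on top. Origin: centre of its underside.
- banding_wheel: obstacle: grey potter's turntable, fixed, between robot and work; round, about 160 mm across, top 72 mm above the table, with a small pinch pot 38 mm tall on it. Origin: centre of its underside.
- slip_pot: bystander: squat pale pot, 67 mm across, 34 mm tall; origin at the centre of its underside
- clay_skull: bystander: small clay skull, about 83x56x59 mm; origin at its underside
- slate_rib: bystander: dark flat oval wooden rib, 58x92x7 mm; origin at its underside
- loop_tool_b: bystander: thin wooden loop tool, 162 mm long; origin at its underside, at mid-length
Not all that is in view belongs to the job. Leave any black or yellow look-alike of the water_pot alone.

How it is judged:
By the outcome, as a careful person would: the job done as asked, in the order asked, and still so for the second after the job is handed in, with the robot touching nothing.
It also fails if it takes over 58 s, if anything falls off the work surface, if the arm or the gripper's body presses on something with over 40 N, if the wrist force passes 120 N, or if a joint passes its speed limit or range.

ROBOT

A 6-joint arm with a two-finger parallel gripper is mounted at the origin on a cart in front of the work surface, level with it; the furniture and walls round the work are solid. World frame = base frame: x ahead of the robot, y to its left, z up, the work surface at z = 0. Lengths are in mm, angles in rad, forces in N, time in s.
With the tool pointing down it reaches from about 400 to 925 mm from the base axis. Payload 12.5 kg.
Tool frame: the origin (TCP) lies midway between the tips of the shut fingers; the grasp point (between the pads) lies 19 mm behind it; x points along the fingers, y is the direction in which the jaws open and shut, and the axes are right-handed (so a half turn about x gives the same grasp; the last joint's range is limited). The gripper opens to 95 mm and grips with 3 to 60 N. Pads are 20 mm wide; open, the fingers measure 119 mm over their backs; the gripper's body (75 mm by 180 mm) begins 59 mm behind the grasp point.
Start: joints at [0.998, 0.491, 1.559, -0, 1.092, -0.106], TCP at [281.256, 558.159, 214.661] pointing down, gripper open.
Joint ranges: [-3.1, 3.1], [-0.84, 2.19], [0.05, 2.79], [-1.13, 4.28], [0.06, 2.93], [-2.69, 2.69]. Speed limits (rad/s): [2.22, 2.22, 2.79, 3.14, 3.14, 3.14].

INTERFACE

Orientations are given as [roll, pitch, yaw] about the fixed x, y, z axes, in that order (R = Rz(yaw) Ry(pitch) Rx(roll)).
In Python, from cell import sensors, read_camera, get_calibration, order gives the robot as it stands. The module is installed in compiled form; this text tells all that it offers.
- The arm moves only by the tool servo_tool, never from a script. Its argument "steps" is text: rows parted by semicolons, each of 7 numbers parted by spaces: the shift along the tool's x, y, z in mm, then the turn, a rotation vector about the tool's x, y, z in rad, then the finger opening in mm, from 0 to 95.1. A call has exactly 8 rows; each row shifts and turns the pose as measured when the row begins, along the tool's axes as they then stand; what a row does not reach is not made up. A row lasts 1/10 s, in which the tool goes at most 50 mm and 8.59 degrees, less where a joint would pass 70% of its speed; a pose out of reach is approached as far as the arm can. A call is refused whole if a number of a shift passes 50 or a number of a turn 0.15, either way. A call with a gripper value outside its range is refused whole. The fingers move at their own pace and stop on an object; the grip force is fixed at half the most. Time passes only in rows, so rows that do not move let the fingers close, or fill a call up. It gives the time, the measured TCP pose, the force and the opening at its end, in the units of the state.
- sensors.state(): the state, without advancing time (a new reading comes with each control period).
- read_camera(name): name is "scene" or "top"; returns (picture, depth): 420x560x3 uint8, blue, green, red; 420x560 float32, mm along the optical axis (not along the pixel's ray), 0 where there is no reading.
- get_calibration(name): a dict with "mtx" (3x3 intrinsics, pixels), "distortion" ([k1, k2, p1, p2, k3] as OpenCV has them; the pictures are not rectified), "R" (3x3) and "t" (3): a world point X has camera coordinates R X + t. Camera axes: x right, y down, z forward; pixel columns grow to the right and rows downward; lengths in mm; the calibration is good to about 2 mm. A picture is of the moment at which its call begins. get_calibration takes no time and is no camera call.
- order.job_done(): hands the job in, once; it reports no verdict.
The state is a dict: "t": time; "joints": joint angles; "qvel": joint speeds; "tau": joint torques, N m; "eef_pos": TCP position; "tcp_rot": TCP orientation; "ft_force": force on the tool from outside, world axes, zero at the start; "moment": the same for the moment, N m; "opening": opening from 0.0 (shut) to 1.0 (fully open).
Only numpy, scipy, OpenCV 4.12 (cv2) and the standard library are available. Lean on these libraries where they do the work, as an engineer would, in place of code of your own. Each camera call takes 0.05 s, during which the arm holds its last target.

## Working session

There is one attempt and no reset: what is moved stays moved. The work goes in short steps, Python scripts to look and compute and a tool call to move; the robot and the scene stay as the last step left them, time stands still between calls to the robot, and variables do not carry over. Pictures are saved under pics/ and viewed, and the job is handed in when it is done.

Besides the shell and the picture viewer there is one more tool, called after "Request:" as name(argument=value, ...) on one line, values as JSON. servo_tool: Moves the arm, as the interface text tells. Its arguments: {"type":"object","properties":{"steps":{"type":"string"}},"required":["steps"]}

```bash
mkdir -p pics
python3 - <<'E'
from cell import *
import cv2,numpy as np
for n in("scene","top"):
    p,d=read_camera(n); cv2.imwrite(f"pics/{n}0.png",p); np.save(f"pics/{n}0.npy",d)
    c=get_calibration(n); print(n,{k:np.round(v,3).tolist() for k,v in c.items()})
print(sensors.state())
E
```

```text
scene {'mtx': [[522.184, 0.0, 288.59], [0.0, 522.184, 203.808], [0.0, 0.0, 1.0]], 'distortion': [-0.055, 0.0, 0.0, 0.0, 0.0], 'R': [[-0.709, -0.705, -0.001], [-0.373, 0.376, -0.848], [0.598, -0.601, -0.53]], 't': [402.183, 244.012, 1517.457]}
top {'mtx': [[437.478, 0.0, 279.448], [0.0, 437.478, 209.464], [0.0, 0.0, 1.0]], 'distortion': [-0.071, 0.0, 0.0, 0.0, 0.0], 'R': [[0.011, -1.0, 0.025], [-0.995, -0.014, -0.102], [0.102, -0.024, -0.994]], 't': [1.66, 545.114, 1328.231]}
{'t': 0.1, 'joints': array([ 9.98402263e-01,  4.91508009e-01,  1.55933735e+00, -1.53216434e-05,
        1.09171458e+00, -1.05581921e-01]), 'qvel': array([ 0.00051699, -0.0016531 , -0.00331044,  0.00024089,  0.00074141,
       -0.00066252]), 'tau': array([ 3.25298541e-03, -6.13623190e+01, -2.58606738e+01,  6.94472599e-02,
        4.69471514e-02, -1.60968915e-05]), 'eef_pos': array([281.14364363, 557.97972013, 214.13238209]), 'tcp_rot': array([-1.66232963,  1.56982895, -2.12913471]), 'ft_force': array([-0.79588539, -0.00390691, -0.63170445]), 'moment': array([-0.00891167, -0.03370787,  0.00774657]), 'opening': 0.9997062969075601}
```

View pics/scene0.png

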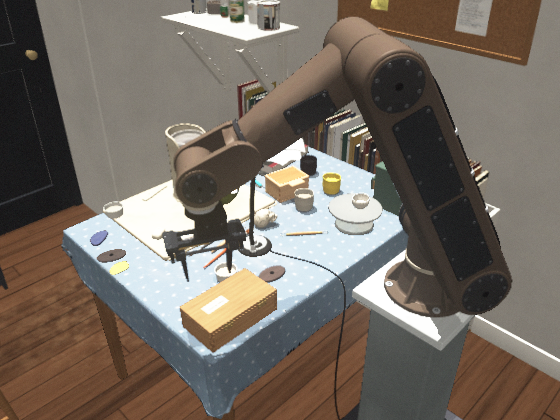

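View pics/top0.png

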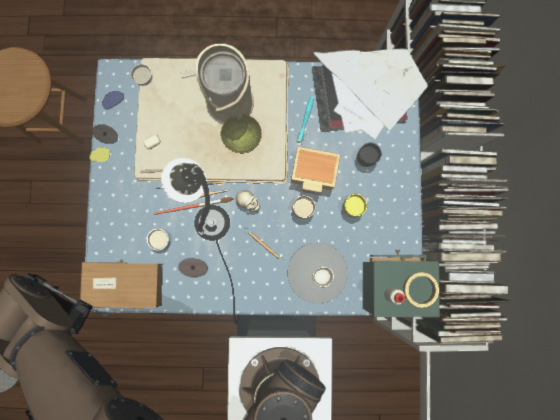

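The top view shows the box at about (316,168) with its tab at (313,186). The grey pot is at (303,207), with the yellow look-alike at (355,205), the black one at (369,155), the skull at (248,200), the loop tool at (263,244) and the wheel at (317,272). Next I'll zoom in and measure.

```bash
cat > h.py <<'E'
import cv2,numpy as np
from cell import get_calibration
def ray(n,uv,z):
    c=get_calibration(n);R=np.array(c["R"]);t=np.array(c["t"])
    u=cv2.undistortPoints(np.array(uv,float).reshape(-1,1,2),np.array(c["mtx"]),np.array(c["distortion"])).reshape(-1,2)
    d=np.c_[u,np.ones(len(u))]@R; C=-R.T@t
    return C+d*((z-C[2])/d[:,2])[:,None]
def pts(n,d):
    c=get_calibration(n);R=np.array(c["R"]);t=np.array(c["t"])
    v,u=np.mgrid[:d.shape[0],:d.shape[1]]
    q=cv2.undistortPoints(np.stack([u,v],-1).reshape(-1,1,2).astype(float),np.array(c["mtx"]),np.array(c["distortion"])).reshape(-1,2)
    P=(np.c_[q,np.ones(len(q))]*d.reshape(-1,1)-t)@R
    return P.reshape(*d.shape,3)
E
python3 - <<'E'
import cv2,numpy as np
from h import *
p=cv2.imread("pics/top0.png")
cv2.imwrite("pics/topc.png",cv2.resize(p[130:310,190:390],None,fx=3.3,fy=3.3,interpolation=cv2.INTER_CUBIC))
s=cv2.imread("pics/scene0.png")
cv2.imwrite("pics/scc.png",cv2.resize(s[140:260,220:400],None,fx=4,fy=4,interpolation=cv2.INTER_CUBIC))
d=np.load("pics/top0.npy");P=pts("top",d)
hsv=cv2.cvtColor(p,cv2.COLOR_BGR2HSV)
# box: orange
x0,y0=285,140
m=cv2.inRange(hsv,(5,60,90),(28,255,255)); m2=np.zeros_like(m); m2[140:200,285:345]=m[140:200,285:345]
m2[(P[...,2]<60)|(P[...,2]>90)]=0
cs,_=cv2.findContours(m2,0,2);c=max(cs,key=cv2.contourArea);print("box",cv2.minAreaRect(c),cv2.contourArea(c),np.median(P[m2>0],0))
ys,xs=np.where(m2>0)
L=ray("top",np.c_[xs,ys],73.)
print(cv2.minAreaRect(L[:,:2].astype(np.float32)), cv2.boxPoints(cv2.minAreaRect(L[:,:2].astype(np.float32))))
# objects by height
h=P[...,2]
for nm,(a,b,c_,e) in dict(pot=(290,320,194,222),yel=(342,370,192,220),blk=(355,385,140,170),skull=(234,264,186,216),wheel=(284,352,238,306),pinch=(310,335,265,290),lampb=(190,235,200,245),slip=(145,172,228,254)).items():
    Q=P[c_:e,a:b].reshape(-1,3);Q=Q[Q[:,2]>20]
    print(nm,Q.min(0).round(),Q.max(0).round(),len(Q))
Q=P[195:222,290:322].reshape(-1,3);Q=Q[Q[:,2]>52]
print("pot rim",cv2.minEnclosingCircle(Q[:,:2].astype(np.float32)))
E
```

```text
box ((314.7954406738281, 170.1991424560547), (43.737449645996094, 41.44533157348633), 10.784297943115234) 1535.5 [667.36804039 -96.54052087  72.68230291]
((662.058349609375, -96.08828735351562), (132.57447814941406, 128.02459716796875), 80.09696197509766) [[ 587.5997   -150.37894 ]
 [ 713.71674  -172.39679 ]
 [ 736.517     -41.797638]
 [ 610.39996   -19.779785]]
pot [406. -98.  22.] [ 587.   41. 1376.] 422
yel [ 406. -256.   21.] [ 593.   41. 1376.] 436
blk [ 406. -301.   21.] [ 757.   41. 1376.] 430
skull [406.  41.  25.] [ 604.  144. 1376.] 350
wheel [ 265. -195.   61.] [ 445.   41. 1376.] 2949
pinch [ 305. -155.   63.] [ 406.   41. 1376.] 625
lampb [406.  41.  20.] [ 550.  257. 1376.] 269
slip [406.  41.  20.] [ 479.  414. 1376.] 175
pot rim ((492.01983642578125, -22.666372299194336), 106.9138412475586)
```

View pics/topc.png

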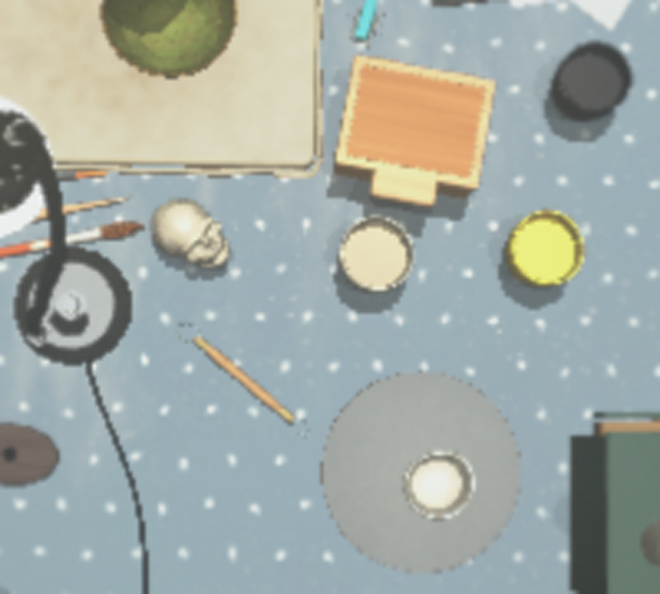

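View pics/scc.png

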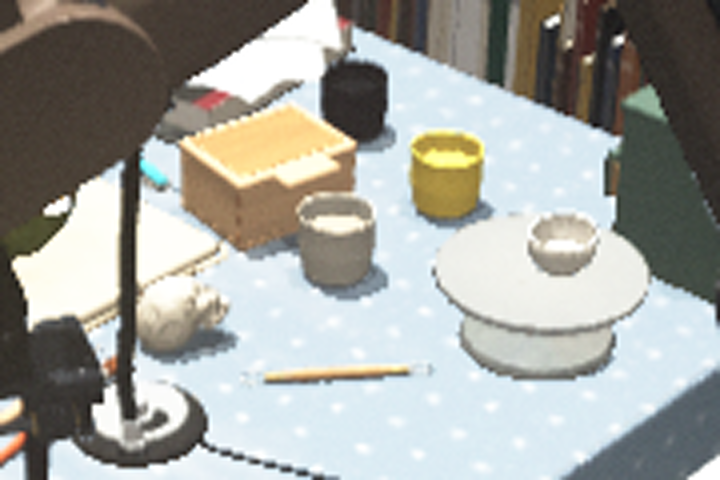

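```bash
cat >> h.py <<'E'
YAW=np.arctan2(-22.02,126.12); O=np.array([673.9,-98.2])
def tobox(P):
    c,s=np.cos(YAW),np.sin(YAW); d=np.asarray(P)[...,:2]-O
    return np.stack([d[...,0]*c+d[...,1]*s,-d[...,0]*s+d[...,1]*c],-1)
E
python3 - <<'E'
from h import *
p=cv2.imread("pics/top0.png");s=cv2.imread("pics/scene0.png")
f=lambda x,y:(190+(x+.5)/3.3-.5,130+(y+.5)/3.3-.5)
g=lambda x,y:(220+(x+.5)/4-.5,140+(y+.5)/4-.5)
def show(nm,n,uv,z):
    P=ray(n,[uv],z)[0]; print(nm,n,P[:2].round(1),"box",tobox(P).round(1))
show("tabL","top",f(372,197),72);show("tabR","top",f(434,204),72)
show("lidFL","top",f(336,163),73);show("lidFR","top",f(478,189),73);show("lidBL","top",f(356,57),73);show("lidBR","top",f(494,80),73)
show("potC","top",f(375,254),63);show("potL","top",f(339,254),63);show("potR","top",f(411,254),63)
show("lidL","scene",g(180,148),73);show("lidFnear","scene",g(249,190),73);show("lidR","scene",g(356,150),73);show("lidB","scene",g(291,104),73)
show("tabFL","scene",g(281,184),72)
show("tabFR","scene",g(340,162),72)
show("pot rim C","scene",g(337,210),63)
show("yelC","top",f(546,248),63);show("yelL","top",f(508,248),63)
show("skullR","top",f(228,265),10);show("skullR2","top",f(228,255),30);show("skull top","top",f(205,202),40)
show("skull bot","top",f(205,268),10)
show("skull R","scene",g(228,308),25)
show("loop end","top",f(305,430),5);show("loop other","top",f(182,326),5)
show("wheelC","top",f(421,472),72);show("wheelTop","top",f(421,372),72);show("wheelR","top",f(520,472),72)
show("lampbase C","top",f(73,305),20);show("lampbaseR","top",f(130,305),20)
show("board edge","top",f(320,172),10)
show("drawersFL","top",f(572,436),160)
show("black","top",f(590,80),63)
E
```

```text
tabL top [602.5 -58.8] box [-77.1  26.5]
tabR top [ 596.9 -115.7] box [-72.8 -30.5]
lidFL top [633.3 -25.6] box [-52.5  64.6]
lidFR top [ 611.3 -156.1] box [-51.7 -67.8]
lidBL top [732.8 -43.2] box [48.6 64.3]
lidBR top [ 713.6 -171.3] box [ 51.7 -65.2]
potC top [551.1 -62.6] box [-127.1   14. ]
potL top [550.6 -29.5] box [-133.2   46.4]
potR top [551.6 -95.7] box [-120.9  -18.6]
lidL scene [724.6 -32.8] box [38.7 73.2]
lidFnear scene [624.2 -23.5] box [-61.8  65.1]
lidR scene [ 606.4 -144.6] box [-58.5 -57.3]
lidB scene [ 712.6 -167.1] box [ 50.  -61.2]
tabFL scene [612.6 -52.4] box [-68.2  34.5]
tabFR scene [ 602.6 -119.1] box [-66.7 -32.8]
pot rim C scene [555.8 -65.7] box [-122.    11.6]
yelC top [ 558.9 -220.6] box [ -92.2 -140.4]
yelL top [ 558.4 -185.3] box [ -98.8 -105.7]
skullR top [544.4  73.1] box [-157.   146.5]
skullR2 top [551.8  72.8] box [-149.7  147.5]
skull top top [600.2  94.9] box [-105.8  177.5]
skull bot top [541.3  94.9] box [-163.9  167.4]
skull R scene [552.6  72.7] box [-148.9  147.5]
loop end top [389.2  -2. ] box [-297.    45.9]
loop other top [486.1 116. ] box [-221.8  178.7]
wheelC top [ 353.6 -104.6] box [-314.5  -61.4]
wheelTop top [ 443.3 -104.2] box [-226.1  -45.6]
wheelR top [ 354.3 -194.2] box [-298.4 -149.6]
lampbase C top [503.6 217.9] box [-222.2  282.1]
lampbaseR top [504.3 164.4] box [-212.2  229.5]
board edge top [635.3 -13.5] box [-52.6  76.8]
drawersFL top [ 388.3 -222.6] box [-260.  -171.7]
black top [ 717.8 -263.4] box [  71.7 -155.2]
```

Box axis yaw is about -9.9° and its origin about (674,-98). The pot is at box (-125,13). Sliding it right is blocked by the yellow pot, whose left edge is at y about -106, so I'll push left to box y about 107. The skull's right edge is at about y 147.

```bash
cat >> h.py <<'E'
from scipy.spatial.transform import Rotation as Ro
from cell import sensors
def Rbox(tx,ty):  # tool x and y directions in box frame
    tx=np.array(tx,float);tx/=np.linalg.norm(tx);ty=np.array(ty,float);ty-=tx*(ty@tx);ty/=np.linalg.norm(ty)
    return Ro.from_euler('z',YAW).as_matrix()@np.stack([tx,ty,np.cross(tx,ty)],1)
def w(b): return np.r_[O+np.array([[np.cos(YAW),-np.sin(YAW)],[np.sin(YAW),np.cos(YAW)]])@np.array(b[:2],float),b[2]]
Bz=Ro.from_euler('z',YAW).as_matrix()
def st(): 
    s=sensors.state();R=Ro.from_euler('xyz',s['tcp_rot']).as_matrix()
    print("t",round(s['t'],2),"pos",s['eef_pos'].round(1),"box",tobox(s['eef_pos']).round(1),"j",s['joints'].round(3),"F",s['ft_force'].round(1),"op",round(s['opening'],3))
    print("tool axes in box frame (cols):",(Bz.T@R).round(2).tolist())
    return s,R
def go(bp,Rt=None):
    s,R=st(); d=R.T@(w(bp)-s['eef_pos'])
    r=Ro.from_matrix(R.T@Rt).as_rotvec() if Rt is not None else 0
    print("target",bp,"shift(tool)",d.round(1),"turn(tool)",np.round(r,3))
E
python3 - <<'E'
from h import *
s,R=st();print(R.round(2))
for ty in([1,0,0],[-1,0,0]):
    go([-125,-45,150],Rbox([0,0.2,-1],ty))
go([-90,-15,40],Rbox([1,0,-1],[0,1,0]));go([-90,-15,40],Rbox([1,0,-1],[0,-1,0]))
# skull contour
d=np.load("pics/top0.npy");P=pts("top",d)[180:222,225:275].reshape(-1,3)
Q=P[(P[:,2]>12)&(P[:,2]<75)];B=tobox(Q);print("skull",B.min(0),B.max(0));k=B[:,0]
for a in range(-170,-90,10):
    m=(k>a)&(k<=a+10)
    if m.any():print(a,B[m,1].min().round(),Q[m,2].max().round())
E
```

```text
t 0.1 pos [281.1 558.  214.1] box [-499.8  578.8] j [ 0.998  0.492  1.559 -0.     1.092 -0.106] F [-0.8 -0.  -0.6] op 1.0
tool axes in box frame (cols): [[-0.0, 0.29, 0.96], [-0.0, 0.96, -0.29], [-1.0, -0.0, -0.0]]
[[-0.    0.45  0.89]
 [-0.    0.89 -0.45]
 [-1.   -0.   -0.  ]]
t 0.1 pos [281.1 558.  214.1] box [-499.8  578.8] j [ 0.998  0.492  1.559 -0.     1.092 -0.106] F [-0.8 -0.  -0.6] op 1.0
tool axes in box frame (cols): [[-0.0, 0.29, 0.96], [-0.0, 0.96, -0.29], [-1.0, -0.0, -0.0]]
target [-125, -45, 150] shift(tool) [  64.6 -488.4  539.4] turn(tool) [1.272 0.17  0.127]
t 0.1 pos [281.1 558.  214.1] box [-499.8  578.8] j [ 0.998  0.492  1.559 -0.     1.092 -0.106] F [-0.8 -0.  -0.6] op 1.0
tool axes in box frame (cols): [[-0.0, 0.29, 0.96], [-0.0, 0.96, -0.29], [-1.0, -0.0, -0.0]]
target [-125, -45, 150] shift(tool) [  64.6 -488.4  539.4] turn(tool) [-1.858 -0.137  0.185]
t 0.1 pos [281.1 558.  214.1] box [-499.8  578.8] j [ 0.998  0.492  1.559 -0.     1.092 -0.106] F [-0.8 -0.  -0.6] op 1.0
tool axes in box frame (cols): [[-0.0, 0.29, 0.96], [-0.0, 0.96, -0.29], [-1.0, -0.0, -0.0]]
target [-90, -15, 40] shift(tool) [ 174.5 -449.5  564.3] turn(tool) [-0.278 -0.78   0.116]
t 0.1 pos [281.1 558.  214.1] box [-499.8  578.8] j [ 0.998  0.492  1.559 -0.     1.092 -0.106] F [-0.8 -0.  -0.6] op 1.0
tool axes in box frame (cols): [[-0.0, 0.29, 0.96], [-0.0, 0.96, -0.29], [-1.0, -0.0, -0.0]]
target [-90, -15, 40] shift(tool) [ 174.5 -449.5  564.3] turn(tool) [2.648 0.164 1.097]
skull [-210.85688183  116.97378456] [-55.25505843 261.78314281]
-170 154.0 50.0
-160 149.0 58.0
-150 150.0 60.0
-140 152.0 67.0
-130 159.0 59.0
-120 174.0 55.0
-110 183.0 43.0
```

Request:
servo_tool(steps="-28 0 0 0.15 0 0 40; -28 0 0 0.15 0 0 40; -28 0 0 0.15 0 0 40; -28 0 0 0.15 0 0 40; -28 0 0 0.15 0 0 40; -28 0 0 0.15 0 0 40; -28 0 0 0.15 0 0 40; -28 0 0 0.15 0 0 40")

```text
t: 0.9
eef_pos: [280.6, 557.2, 439.3]
tcp_rot: [-0.468, 1.555, -2.141]
ft_force: [-0.4, 0.2, 0.4]
opening: 0.432
```

Run:
```python
from h import *
go([-122,-60,430],Rbox([0,0,-1],[1,0,0]))
```

```text
t 0.9 pos [280.6 557.2 439.3] box [-500.1  578. ] j [ 0.998  0.371  1.174 -0.     1.612  1.1  ] F [-0.4  0.2  0.4] op 0.432
tool axes in box frame (cols): [[-0.01, 1.0, 0.07], [-0.01, 0.07, -1.0], [-1.0, -0.01, 0.01]]
target [-122, -60, 430] shift(tool) [ 16.1 332.1 663. ] turn(tool) [0.071 0.014 0.006]
```

Request:
servo_tool(steps="1 22 44 0.01 0 0 40; 1 22 44 0.01 0 0 40; 1 22 44 0.01 0 0 40; 1 22 44 0.01 0 0 40; 1 22 44 0.01 0 0 40; 1 22 44 0.01 0 0 40; 1 22 44 0.01 0 0 40; 1 22 44 0 0 0 40")

```text
t: 1.7
eef_pos: [404.6, 179.9, 434.8]
tcp_rot: [-0.437, 1.558, -2.181]
ft_force: [0.1, 0.9, -0.1]
opening: 0.42
```

Run:
```python
from h import *
go([-122,-60,430],Rbox([0,0.0,-1],[1,0,0]))
```

```text
t 1.7 pos [404.6 179.9 434.8] box [-313.1  227.7] j [ 0.274  0.059  1.592 -0.008  1.501  0.449] F [ 0.1  0.9 -0.1] op 0.42
tool axes in box frame (cols): [[-0.01, 1.0, -0.0], [-0.01, -0.0, -1.0], [-1.0, -0.01, 0.01]]
target [-122, -60, 430] shift(tool) [  7.1 191.5 287.4] turn(tool) [-0.001  0.012  0.005]
```

Request:
servo_tool(steps="1 24 36 0 0 0 40; 1 24 36 0 0 0 40; 1 24 36 0 0 0 40; 1 24 36 0 0 0 40; 1 24 36 0 0.05 0 40; 1 24 36 0 0.05 0 40; 1 24 36 0 0.05 0 40; 1 24 36 0 0.05 0 40")

```text
t: 2.5
eef_pos: [545.6, -150.7, 418.2]
tcp_rot: [-3.13, 1.375, 1.408]
ft_force: [1.2, 0.8, 0.0]
opening: 0.423
```

Run:
```python
from h import *
p=[-124,-55,22]
go(p,Rbox([0,0.2,-1],[1,0,0]))
```

```text
t 2.5 pos [ 545.6 -150.7  418.2] box [-117.4  -73.8] j [-0.476  0.283  1.366  0.186  1.553 -0.311] F [1.2 0.8 0. ] op 0.423
tool axes in box frame (cols): [[-0.0, 1.0, -0.0], [0.19, -0.0, -0.98], [-0.98, -0.0, -0.19]]
target [-124, -55, 22] shift(tool) [392.3  -5.8  58.5] turn(tool) [-0.001  0.002  0.002]
```

Request:
servo_tool(steps="40 -1 15 0 0 0 40; 40 -1 15 0 0 0 40; 40 -1 15 0 0 0 40; 40 -1 13 0 0 0 40; 40 -1 0 0 0 0 40; 40 -1 0 0 0 0 40; 40 0 0 0 0 0 40; 40 0 0 0 0 0 40")

```text
t: 3.3
eef_pos: [541.0, -153.7, 81.4]
tcp_rot: [3.134, 1.376, 1.379]
ft_force: [0.2, -0.8, -0.6]
opening: 0.42
```

Run:
```python
from h import *
from cell import read_camera
p=[-124,-48,22]
go(p,Rbox([0,0.2,-1],[1,0,0]))
p,d=read_camera("top"); cv2.imwrite("pics/top1.png",cv2.resize(p[130:310,190:390],None,fx=3.3,fy=3.3,interpolation=cv2.INTER_CUBIC))
p,d=read_camera("scene"); cv2.imwrite("pics/sc1.png",cv2.resize(p[140:260,220:400],None,fx=4,fy=4,interpolation=cv2.INTER_CUBIC))
```

```text
t 3.3 pos [ 541.  -153.7   81.4] box [-121.4  -77.5] j [-0.485  0.589  1.83   0.261  0.797 -0.49 ] F [ 0.2 -0.8 -0.6] op 0.42
tool axes in box frame (cols): [[0.0, 1.0, -0.01], [0.19, -0.01, -0.98], [-0.98, 0.0, -0.19]]
target [-124, -48, 22] shift(tool) [ 63.9  -3.1 -17.5] turn(tool) [-0.011  0.003 -0.004]
```

View pics/sc1.png

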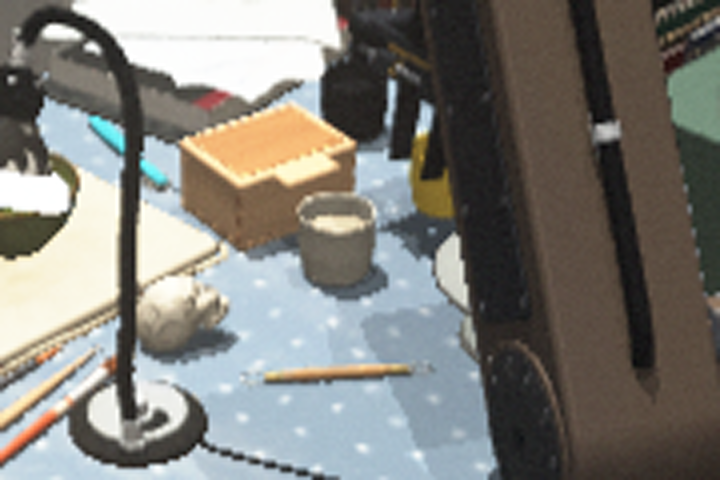

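View pics/top1.png

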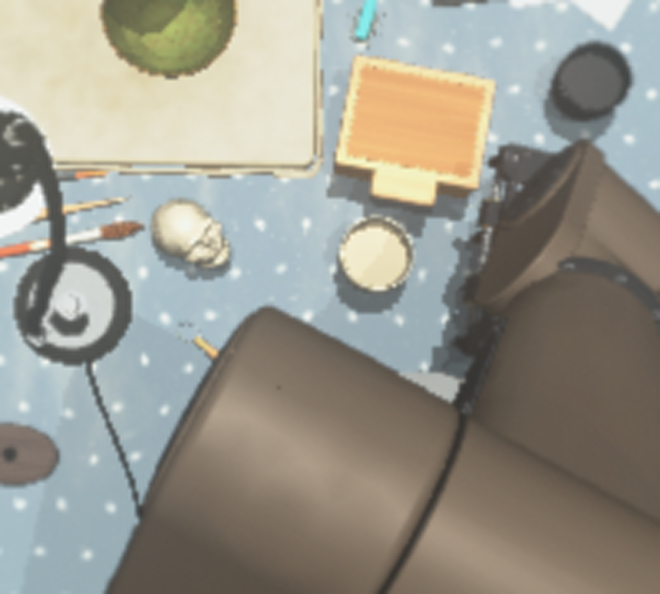

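The fork hangs to the right of the grey pot, with its fingers at scene crop (400–430,120). Everything else looks untouched, so I'll descend and then push.

Request:
servo_tool(steps="12 -1 0 0 0 0 40; 12 -1 0 0 0 0 40; 12 -1 0 0 0 0 40; 12 0 0 0 0 0 40; 9 0 0 0 0 0 40; 2 0 -6 0 0 0 40; 1 0 -6 0 0 0 40; 0 0 -6 0 0 0 40")

```text
t: 4.2
eef_pos: [544.0, -123.2, 24.3]
tcp_rot: [3.139, 1.375, 1.383]
ft_force: [-0.7, 0.4, -0.2]
opening: 0.419
```

Run:
```python
from h import *
go([-122,68,22],Rbox([0,0.2,-1],[1,0,0]))
```

```text
t 4.2 pos [ 544.  -123.2   24.3] box [-123.7  -46.9] j [-0.434  0.671  1.879  0.311  0.663 -0.502] F [-0.7  0.4 -0.2] op 0.419
tool axes in box frame (cols): [[0.0, 1.0, -0.01], [0.19, -0.01, -0.98], [-0.98, 0.0, -0.19]]
target [-122, 68, 22] shift(tool) [  24.5    0.3 -112.3] turn(tool) [-0.012  0.002 -0.003]
```

Request:
servo_tool(steps="1 0 -6 0 0 0 40; 1 0 -6 0 0 0 40; 1 0 -6 0 0 0 40; 1 0 -6 0 0 0 40; 1 0 -6 0 0 0 40; 1 0 -6 0 0 0 40; 1 0 -6 0 0 0 40; 1 0 -6 0 0 0 40")

```text
t: 5.0
eef_pos: [554.4, -70.9, 27.3]
tcp_rot: [3.126, 1.376, 1.371]
ft_force: [-0.5, -0.9, -0.7]
opening: 0.419
```

Run:
```python
from h import *
from cell import read_camera
go([-122,68,22],Rbox([0,0.2,-1],[1,0,0]))
p,d=read_camera("top"); cv2.imwrite("pics/top2.png",cv2.resize(p[130:310,190:390],None,fx=3.3,fy=3.3,interpolation=cv2.INTER_CUBIC))
p,d=read_camera("scene"); cv2.imwrite("pics/sc2.png",cv2.resize(p[140:260,220:400],None,fx=4,fy=4,interpolation=cv2.INTER_CUBIC))
```

```text
t 5.0 pos [554.4 -70.9  27.3] box [-122.4    6.3] j [-0.34   0.662  1.889  0.325  0.643 -0.422] F [-0.5 -0.9 -0.7] op 0.419
tool axes in box frame (cols): [[0.01, 1.0, -0.01], [0.19, -0.01, -0.98], [-0.98, 0.0, -0.19]]
target [-122, 68, 22] shift(tool) [ 17.1  -0.3 -59.5] turn(tool) [-0.011  0.003 -0.005]
```

View pics/sc2.png

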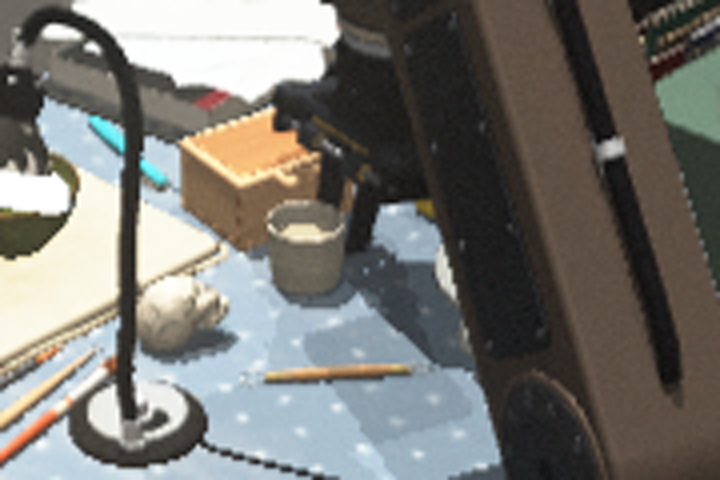

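View pics/top2.png

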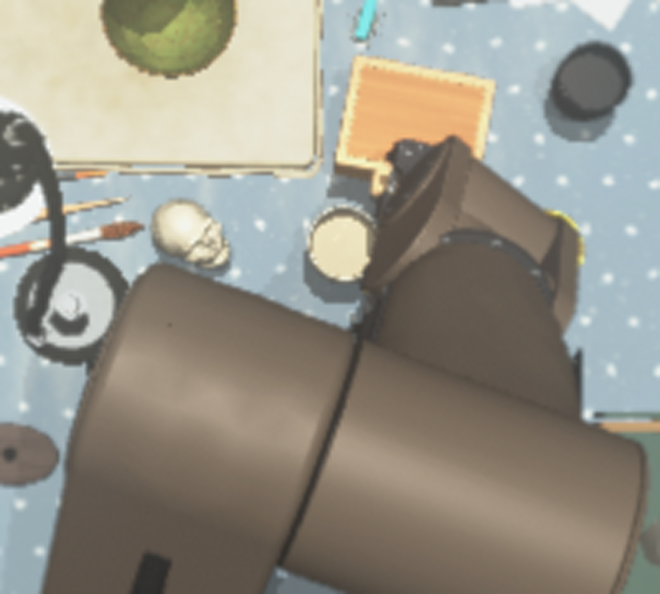

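The pot is sliding left upright in the fork, with its left rim at top crop (307,245). I'll keep pushing.

Request:
servo_tool(steps="2 0 -6 0 0 0 40; 1 0 -6 0 0 0 40; 2 0 -6 0 0 0 40; 1 0 -6 0 0 0 40; 2 0 -6 0 0 0 40; 1 0 -6 0 0 0 40; 2 0 -6 0 0 0 40; 1 0 -5 0 0 0 40")

```text
t: 5.9
eef_pos: [564.2, -19.8, 24.5]
tcp_rot: [3.122, 1.377, 1.367]
ft_force: [-0.4, -1.6, 0.0]
opening: 0.423
```

Run:
```python
from h import *
from cell import read_camera
go([-122,68,22],Rbox([0,0.2,-1],[1,0,0]))
p,d=read_camera("top"); cv2.imwrite("pics/top3.png",cv2.resize(p[130:310,190:390],None,fx=3.3,fy=3.3,interpolation=cv2.INTER_CUBIC))
P=pts("top",d);print("elbow z",np.nanpercentile(P[210:300,215:300,2],[5,50,95]))
p,d=read_camera("scene"); cv2.imwrite("pics/sc3.png",cv2.resize(p[140:260,220:400],None,fx=4,fy=4,interpolation=cv2.INTER_CUBIC))
```

```text
t 5.9 pos [564.2 -19.8  24.5] box [-121.6   58.3] j [-0.246  0.667  1.889  0.338  0.621 -0.342] F [-0.4 -1.6  0. ] op 0.423
tool axes in box frame (cols): [[0.01, 1.0, -0.01], [0.19, -0.01, -0.98], [-0.98, 0.0, -0.19]]
target [-122, 68, 22] shift(tool) [ 4.3 -0.6 -9. ] turn(tool) [-0.01   0.003 -0.006]
elbow z [-4.96898705e-01  7.09217029e+02  7.19737632e+02]
```

View pics/sc3.png

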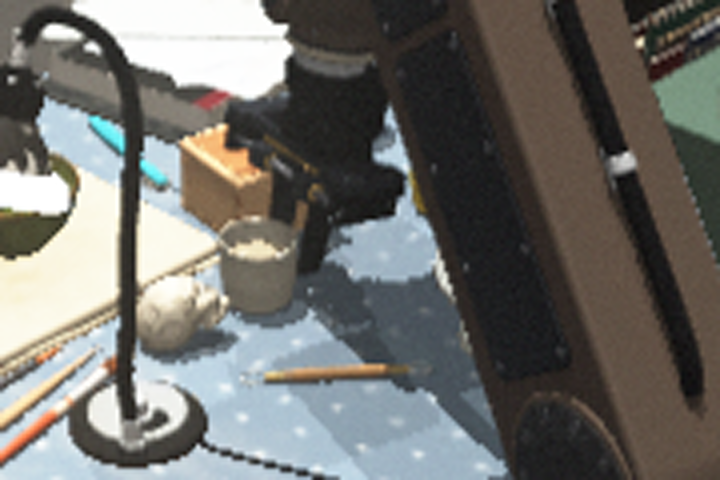

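View pics/top3.png

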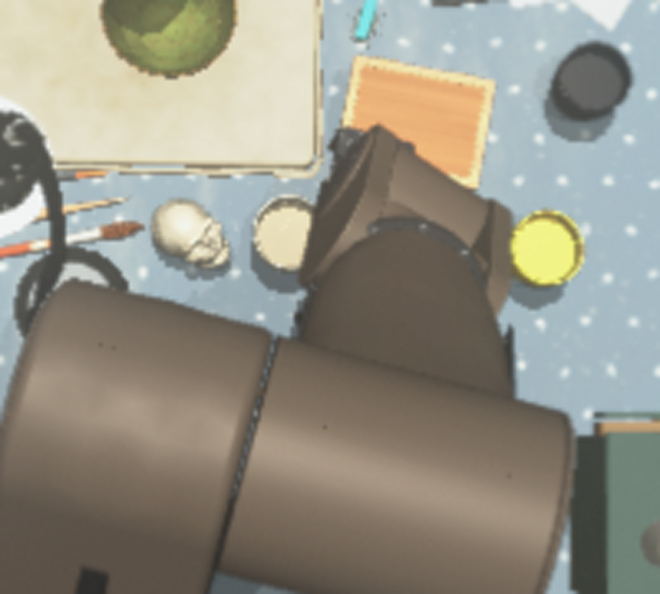

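Run:
```python
from h import *
f=lambda x,y:(190+(x+.5)/3.3-.5,130+(y+.5)/3.3-.5)
g=lambda x,y:(220+(x+.5)/4-.5,140+(y+.5)/4-.5)
print(tobox(ray("top",[f(252,236),f(285,197),f(289,234)],63)))
print(tobox(ray("scene",[g(260,236),g(218,236),g(302,236)],63)))
```

```text
[[-131.77065386  127.80473551]
 [ -90.64847298  104.74835954]
 [-123.6414828    94.83792423]]
[[-118.72583829   92.81506267]
 [ -97.5715947   122.64670299]
 [-139.87651857   62.98580619]]
```

Request:
servo_tool(steps="1 0 -4 0 0 0 40; 1 0 -4 0 0 0 40; 1 0 -3 0 0 0 40; 0 0 -2 0 0 0 40; 0 0 0 0 0 0 40; 0 0 8 0 0 0 40; 0 0 15 0 0 0 40; 0 0 15 0 0 0 40")

```text
t: 6.8
eef_pos: [559.5, -43.3, 16.4]
tcp_rot: [3.123, 1.376, 1.371]
ft_force: [0.3, -0.4, 0.2]
opening: 0.421
```

Run:
```python
from h import *
from cell import read_camera
go([-122,0,120],Rbox([0,0.0,-1],[1,0,0]))
p,d=read_camera("top"); cv2.imwrite("pics/top4.png",cv2.resize(p[130:310,190:390],None,fx=3.3,fy=3.3,interpolation=cv2.INTER_CUBIC))
p,d=read_camera("scene"); cv2.imwrite("pics/sc4.png",cv2.resize(p[140:260,220:400],None,fx=4,fy=4,interpolation=cv2.INTER_CUBIC))
```

```text
t 6.8 pos [559.5 -43.3  16.4] box [-122.2   34.4] j [-0.29   0.68   1.895  0.342  0.612 -0.394] F [ 0.3 -0.4  0.2] op 0.421
tool axes in box frame (cols): [[0.01, 1.0, -0.01], [0.19, -0.01, -0.98], [-0.98, 0.0, -0.19]]
target [-122, 0, 120] shift(tool) [-108.3    0.8   13.7] turn(tool) [-0.008 -0.195 -0.004]
```

View pics/sc4.png

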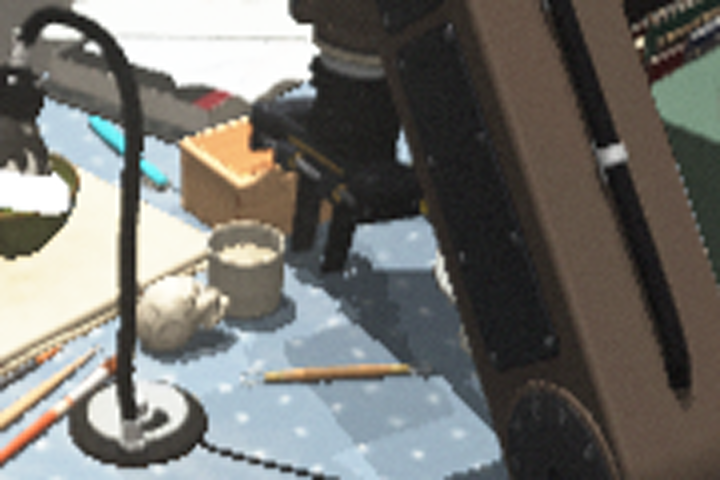

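View pics/top4.png

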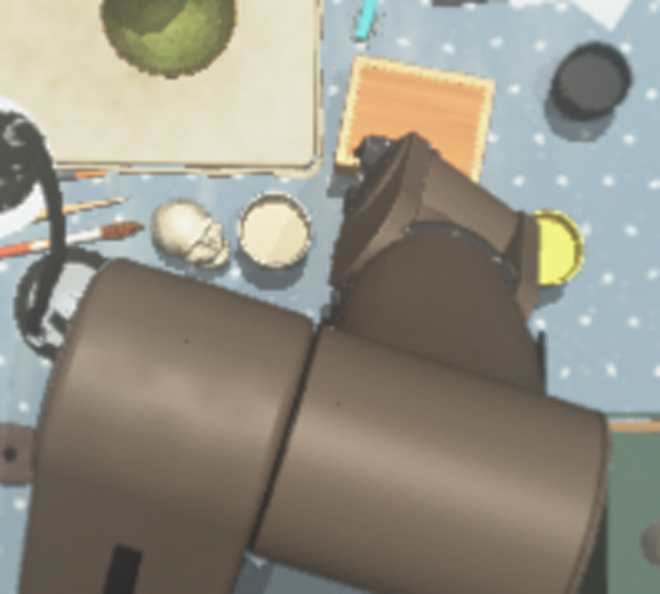

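Run:
```python
from h import *
f=lambda x,y:(190+(x+.5)/3.3-.5,130+(y+.5)/3.3-.5)
g=lambda x,y:(220+(x+.5)/4-.5,140+(y+.5)/4-.5)
print(tobox(ray("top",[f(274,231),f(238,231),f(311,231),f(274,193)],63)), ray("top",[f(274,231)],63))
print(tobox(ray("scene",[g(247,239)],63)))
```

```text
[[-123.48056277  108.85893396]
 [-129.62512247  141.2631069 ]
 [-117.15550066   75.51762322]
 [ -88.88726065  115.36742765]] [[570.98260295  30.27461333  63.        ]]
[[-116.29226422  104.88563047]]
```

The pot now stands upright at box (about -120, about 107). Its near edge is at y about 73–75 against the box end at 65–67, and it is about 14 mm clear of the skull. I'll retreat upwards and turn the tool for the lid.

Request:
servo_tool(steps="-10 0 5 0 0 0 40; -30 0 5 0 0 0 40; -40 0 0 0 -0.1 0 20; -40 -5 0 0 -0.1 0 0; -20 -10 5 -0.15 0 0 0; 0 -10 5 -0.15 0 0 0; 0 -10 5 -0.15 0 0 0; 0 -10 5 -0.15 0 0 0")

```text
t: 7.7
eef_pos: [508.3, -98.4, 163.3]
tcp_rot: [-0.233, 1.552, -1.397]
ft_force: [-0.5, 0.5, 0.5]
opening: 0.017
```

Run:
```python
from h import *
go([-150,-15,150],Rbox([0,0,-1],[0,1,0]))
```

```text
t 7.7 pos [508.3 -98.4 163.3] box [-163.1  -28.7] j [-0.31   0.401  1.883 -0.022  0.848 -0.701] F [-0.5  0.5  0.5] op 0.017
tool axes in box frame (cols): [[0.01, 0.84, 0.55], [-0.02, 0.55, -0.84], [-1.0, -0.0, 0.02]]
target [-150, -15, 150] shift(tool) [13.2 18.5 -4.6] turn(tool) [-0.992  0.015  0.013]
```

Request:
servo_tool(steps="0 0 0 -0.15 0 0 0; 0 0 0 -0.15 0 0 0; 0 0 0 -0.15 0 0 0; 0 0 0 -0.15 0 0 0; 0 0 0 -0.15 0 0 0; 0 0 0 -0.15 0 0 0; 0 5 0 -0.07 0 0 0; 0 5 0 0 -0.1 0 0")

```text
t: 8.5
eef_pos: [509.4, -92.9, 169.7]
tcp_rot: [-0.19, 1.456, -0.378]
ft_force: [0.2, -0.5, -0.7]
opening: 0.008
```

Run:
```python
from h import *
go([-150,-15,150],Rbox([1,0,-1],[0,1,0]))
```

```text
t 8.5 pos [509.4 -92.9 169.7] box [-163.   -23.1] j [-0.304  0.358  1.944 -0.013  0.726 -1.678] F [ 0.2 -0.5 -0.7] op 0.008
tool axes in box frame (cols): [[0.11, 0.02, 0.99], [-0.02, 1.0, -0.01], [-0.99, -0.02, 0.11]]
target [-150, -15, 150] shift(tool) [20.8  8.7 10.6] turn(tool) [-0.005 -0.673  0.027]
```

Request:
servo_tool(steps="0 2 0 0 -0.13 0 0; 0 2 0 0 -0.13 0 0; 0 2 0 0 -0.13 0 0; 0 2 0 0 0 0 0; 0 0 0 0 0 0 0; 0 0 0 0 0 0 0; 0 0 0 0 0 0 0; 0 0 0 0 0 0 0")

```text
t: 9.3
eef_pos: [511.5, -85.9, 174.4]
tcp_rot: [-0.046, 1.061, -0.229]
ft_force: [0.8, -0.0, 0.1]
opening: 0.005
```

Run:
```python
from h import *
go([-90,-15,38],Rbox([1,0,-1],[0,1,0]))
```

```text
t 9.3 pos [511.5 -85.9 174.4] box [-162.1  -15.8] j [-0.316  0.277  2.198  0.264  0.165 -1.953] F [ 0.8 -0.   0.1] op 0.005
tool axes in box frame (cols): [[0.49, 0.02, 0.87], [-0.03, 1.0, -0.0], [-0.87, -0.02, 0.49]]
target [-90, -15, 38] shift(tool) [154.1   4.9  -3.5] turn(tool) [ 0.001 -0.276  0.027]
```

```bash
cat > kin.py <<'E'
import numpy as np
from h import *
from scipy.optimize import least_squares
D=[([281.1,558,214.1],[.998,.492,1.559,0,1.092,-.106],[0,0,-1]),
([280.6,557.2,439.3],[.998,.371,1.174,0,1.612,1.1],[-.01,-.01,-1]),
([404.6,179.9,434.8],[.274,.059,1.592,-.008,1.501,.449],[-.01,-.01,-1]),
([545.6,-150.7,418.2],[-.476,.283,1.366,.186,1.553,-.311],[0,.19,-.98]),
([541,-153.7,81.4],[-.485,.589,1.83,.261,.797,-.49],[0,.19,-.98]),
([544,-123.2,24.3],[-.434,.671,1.879,.311,.663,-.502],[0,.19,-.98]),
([554.4,-70.9,27.3],[-.34,.662,1.889,.325,.643,-.422],[.01,.19,-.98]),
([559.5,-43.3,16.4],[-.29,.68,1.895,.342,.612,-.394],[.01,.19,-.98]),
([508.3,-98.4,163.3],[-.31,.401,1.883,-.022,.848,-.701],[.01,-.02,-1]),
([509.4,-92.9,169.7],[-.304,.358,1.944,-.013,.726,-1.678],[.11,-.02,-.99]),
([511.5,-85.9,174.4],[-.316,.277,2.198,.264,.165,-1.953],[.49,-.03,-.87])]
def tool(p,q):
    h,a1,L2,L3,c,e,L6=p
    r=a1+L2*np.sin(q[1])+L3*np.sin(q[1]+q[2]+c);z=h+L2*np.cos(q[1])+L3*np.cos(q[1]+q[2]+c)
    return np.array([r*np.cos(q[0])-e*np.sin(q[0]),r*np.sin(q[0])+e*np.cos(q[0]),z])
def res(p):
    return np.concatenate([tool(p,q)-(np.array(x)-p[6]*(Bz@np.array(t)/np.linalg.norm(t))) for x,q,t in D])
s=least_squares(res,[300,0,600,570,0,60,300]);P=s.x
def ik(bp,tx):
    T=Bz@(np.array(tx)/np.linalg.norm(tx)); W=w(bp)-P[6]*T
    f=lambda q:tool(P,q)-W
    q=least_squares(f,[-.3,.4,2]).x
    fa=q[1]+q[2] ; F=np.array([np.sin(fa)*np.cos(q[0]),np.sin(fa)*np.sin(q[0]),np.cos(fa)])
    # signed in-plane bend
    ang=np.arccos(T@F); cr=np.cross(F,T)@np.array([-np.sin(q[0]),np.cos(q[0]),0])
    return q,ang,cr,W
if __name__=="__main__":
    print(P.round(1),np.abs(s.fun).max())
    for x,z in((-160,174),(-90,40),(-65,38),(-65,60),(-50,120),(0,170),(52,190),(90,180)):
      for p in (30,45,60,75):
        a=np.radians(p);q,an,cr,W=ik([x,-15,z],[np.cos(a),0,-np.sin(a)])
        print(x,z,p,q.round(2),"j5",round(float(an*np.sign(cr)),2),W.round())
E
python3 kin.py
```

```text
[1.986e+02 0.000e+00 5.851e+02 4.134e+02 1.000e-01 6.610e+01 2.722e+02] 1.532359323873834
-160 174 30 [-0.39  0.46  2.54] j5 -0.9 [281. -45. 310.]
-160 174 45 [-0.36  0.31  2.38] j5 -0.35 [324. -52. 367.]
-160 174 60 [-0.33  0.28  2.2 ] j5 0.16 [380. -62. 410.]
-160 174 75 [-0.31  0.31  2.03] j5 0.54 [444. -73. 437.]
-90 40 30 [-0.35  0.86  2.41] j5 -1.18 [350. -57. 176.]
-90 40 45 [-0.33  0.7   2.3 ] j5 -0.65 [393. -64. 233.]
-90 40 60 [-0.31  0.62  2.15] j5 -0.16 [449. -74. 276.]
-90 40 75 [-0.29  0.62  1.98] j5 0.29 [513. -85. 303.]
-65 38 30 [-0.34  0.86  2.35] j5 -1.11 [375. -61. 174.]
-65 38 45 [-0.32  0.71  2.24] j5 -0.6 [418. -69. 231.]
-65 38 60 [-0.3   0.64  2.09] j5 -0.13 [473. -78. 274.]
-65 38 75 [-0.29  0.64  1.92] j5 0.33 [538. -90. 301.]
-65 60 30 [-0.34  0.8   2.35] j5 -1.05 [375. -61. 196.]
-65 60 45 [-0.32  0.66  2.23] j5 -0.54 [418. -69. 253.]
-65 60 60 [-0.3   0.6   2.08] j5 -0.08 [473. -78. 296.]
-65 60 75 [-0.29  0.6   1.9 ] j5 0.37 [538. -90. 323.]
-50 120 30 [-0.33  0.64  2.3 ] j5 -0.85 [390. -64. 256.]
-50 120 45 [-0.31  0.53  2.17] j5 -0.35 [432. -71. 313.]
-50 120 60 [-0.3   0.5   2.01] j5 0.13 [488. -81. 356.]
-50 120 75 [-0.28  0.53  1.83] j5 0.53 [553. -92. 383.]
0 170 30 [-0.31  0.55  2.16] j5 -0.62 [439. -72. 306.]
0 170 45 [-0.3   0.48  2.02] j5 -0.16 [482. -80. 363.]
0 170 60 [-0.29  0.48  1.84] j5 0.3 [537. -90. 406.]
0 170 75 [-0.27  0.53  1.65] j5 0.7 [ 602. -101.  433.]
52 190 30 [-0.3   0.55  2.02] j5 -0.49 [490. -81. 326.]
52 190 45 [-0.29  0.51  1.87] j5 -0.08 [533. -89. 383.]
52 190 60 [-0.28  0.52  1.7 ] j5 0.41 [588. -99. 426.]
52 190 75 [-0.27  0.58  1.5 ] j5 0.81 [ 653. -110.  453.]
90 180 30 [-0.29  0.61  1.93] j5 -0.45 [528. -88. 316.]
90 180 45 [-0.28  0.56  1.79] j5 0.08 [570. -95. 373.]
90 180 60 [-0.27  0.58  1.61] j5 0.44 [ 626. -105.  416.]
90 180 75 [-0.26  0.64  1.4 ] j5 0.84 [ 691. -116.  443.]
```

Pitching to 45° means passing near the wrist singularity (j5 near 0). I'll yaw the tool about 0.2 rad left first, so that j4 rolls through smoothly, and then pitch up in free air.

Request:
servo_tool(steps="0 0 0 -0.09 0 0.05 0; 0 0 0 -0.09 0 0.05 0; 0 0 0 0 0 0 0; 0 0 0 0 -0.05 0 0; 0 0 0 0 -0.05 0 0; 0 0 0 0 -0.05 0 0; 0 0 0 0 -0.05 0 0; 0 0 0 0 0 0 0")

```text
t: 10.1
eef_pos: [525.7, -72.3, 210.6]
tcp_rot: [-0.058, 0.934, -0.143]
ft_force: [-0.9, 0.6, 0.1]
opening: 0.008
```

Run:
```python
from h import *
p=np.radians(45);c,s=np.cos(.2),np.sin(.2)
go([-160,-15,150],Rbox([np.cos(p)*c,np.cos(p)*s,-np.sin(p)],[-s,c,0]))
```

```text
t 10.1 pos [525.7 -72.3 210.6] box [-150.4    0. ] j [-0.314  0.221  2.212  0.911  0.128 -2.673] F [-0.9  0.6  0.1] op 0.008
tool axes in box frame (cols): [[0.59, -0.08, 0.8], [0.02, 1.0, 0.08], [-0.8, -0.03, 0.59]]
target [-160, -15, 150] shift(tool) [ 42.8 -12.1 -44.9] turn(tool) [-0.071 -0.151  0.107]
```

j6 is about to hit its limit as j4 rolls. I'll back out and turn the tool half a turn about its axis, which gives the same finger shape. Then j4 can go to π while j6 stays in range.

Request:
servo_tool(steps="0 0 0 0 0.1 0 0; 0 0 0 0 0.12 0 0; 0 0 0 0 0.12 0 0; 0 0 0 0.1 0.12 0 0; 0 0 0 0.15 0 0 0; 0 0 0 0.15 0 0 0; 0 0 0 0.15 0 0 0; 0 0 0 0.15 0 0 0")

```text
t: 10.9
eef_pos: [530.2, -63.7, 211.0]
tcp_rot: [0.68, 1.234, -0.091]
ft_force: [0.0, -0.3, 0.4]
opening: 0.008
```

Run:
```python
from h import *
p=np.radians(80)
go([-160,-15,200],Rbox([np.cos(p),0,-np.sin(p)],[0,-1,0]))
```

```text
t 10.9 pos [530.2 -63.7 211. ] box [-147.5    9.3] j [-0.274  0.26   2.005  0.116  0.548 -1.163] F [ 0.  -0.3  0.4] op 0.008
tool axes in box frame (cols): [[0.33, 0.53, 0.78], [0.03, 0.82, -0.57], [-0.94, 0.21, 0.26]]
target [-160, -15, 200] shift(tool) [  5.6 -28.9   1.1] turn(tool) [ 2.534 -0.098 -0.194]
```

Request:
servo_tool(steps="0 -10 0 0.15 0 0 0; 0 -10 0 0.15 0 0 0; 0 -8 0 0.15 0 0 0; 0 0 0 0.15 0 0 0; 0 0 0 0.15 0 0 0; 0 0 0 0.15 0 0 0; 0 0 0 0.15 0 0 0; 0 0 0 0.15 0 0 0")

```text
t: 11.7
eef_pos: [508.2, -83.2, 204.2]
tcp_rot: [1.851, 1.238, -0.122]
ft_force: [-0.1, 0.3, 0.5]
opening: 0.007
```

Request:
servo_tool(steps="0 0 0 0.15 0 0 0; 0 0 0 0.15 0 0 0; 0 0 0 0.15 0 0 0; 0 0 0 0.15 0 0 0; 0 0 0 0.15 0 0 0; 0 0 0 0.15 0 0 0; 0 0 0 0.15 0 0 0; 0 0 0 0.15 0 0 0")

```text
t: 12.5
eef_pos: [507.8, -84.8, 204.3]
tcp_rot: [3.02, 1.242, -0.154]
ft_force: [-0.8, -0.0, -0.0]
opening: 0.002
```

Run:
```python
from h import *
p=np.radians(65);c,s=np.cos(.2),np.sin(.2)
go([-160,-15,200],Rbox([np.cos(p)*c,np.cos(p)*s,-np.sin(p)],[s,-c,0]))
```

```text
t 12.5 pos [507.8 -84.8 204.3] box [-165.9  -15.4] j [-0.323  0.245  2.049  0.109  0.525  1.195] F [-0.8 -0.  -0. ] op 0.002
tool axes in box frame (cols): [[0.32, 0.13, -0.94], [0.01, -0.99, -0.14], [-0.95, 0.04, -0.32]]
target [-160, -15, 200] shift(tool) [ 6.   0.2 -4.2] turn(tool) [-0.047  0.111 -0.061]
```

Request:
servo_tool(steps="0 0 0 -0.03 0.05 -0.06 0; 0 0 0 -0.05 0.05 -0.05 0; 0 0 0 -0.05 0.05 -0.05 0; 0 0 0 0 0.06 0 0; 0 0 0 0 0.06 0 0; 0 0 0 0 0.06 0 0; 0 0 0 0 0.06 0 0; 0 0 0 0 0 0 0")

```text
t: 13.3
eef_pos: [507.4, -84.8, 204.0]
tcp_rot: [-3.045, 0.868, 0.173]
ft_force: [-0.3, 1.2, -0.3]
opening: 0.001
```

Run:
```python
from h import *
p=np.radians(45);c,s=np.cos(.25),np.sin(.25)
go([-160,-15,200],Rbox([np.cos(p)*c,np.cos(p)*s,-np.sin(p)],[s,-c,0]))
```

```text
t 13.3 pos [507.4 -84.8 204. ] box [-166.3  -15.4] j [-0.519  0.236  2.267  1.438  0.429 -0.321] F [-0.3  1.2 -0.3] op 0.001
tool axes in box frame (cols): [[0.61, 0.27, -0.75], [0.22, -0.96, -0.17], [-0.76, -0.06, -0.64]]
target [-160, -15, 200] shift(tool) [ 7.   1.5 -2.2] turn(tool) [-0.026  0.086  0.061]
```

```bash
cat >> h.py <<'E'
def RT(pd,psi):
    p=np.radians(pd);c,s=np.cos(psi),np.sin(psi)
    return Rbox([np.cos(p)*c,np.cos(p)*s,-np.sin(p)],[s,-c,0])
E
python3 - <<'E'
from h import *
go([-125,-12,70],RT(42,.2))
E
```

```text
t 13.3 pos [507.4 -84.8 204. ] box [-166.3  -15.4] j [-0.519  0.236  2.267  1.438  0.429 -0.321] F [-0.3  1.2 -0.3] op 0.001
tool axes in box frame (cols): [[0.61, 0.27, -0.75], [0.22, -0.96, -0.17], [-0.76, -0.06, -0.64]]
target [-125, -12, 70] shift(tool) [128.2  16.1  54.7] turn(tool) [0.009 0.14  0.095]
```

Request:
servo_tool(steps="0 0 0 0 0.05 0.03 0; 10 2 5 0 0.05 0.03 0; 18 2 8 0 0.04 0.03 0; 20 2 8 0 0 0 0; 20 2 8 0 0 0 0; 20 2 8 0 0 0 0; 20 2 8 0 0 0 0; 15 2 8 0 0 0 0")

```text
t: 14.1
eef_pos: [563.2, -82.3, 88.1]
tcp_rot: [-3.089, 0.755, 0.105]
ft_force: [0.0, 0.5, -0.1]
opening: 0.004
```

Run:
```python
from h import *
from cell import read_camera
go([-110,-12,36],RT(42,.2))
p,d=read_camera("top"); cv2.imwrite("pics/top5.png",cv2.resize(p[130:310,190:390],None,fx=3.3,fy=3.3,interpolation=cv2.INTER_CUBIC))
p,d=read_camera("scene"); cv2.imwrite("pics/sc5.png",cv2.resize(p[140:260,220:400],None,fx=4,fy=4,interpolation=cv2.INTER_CUBIC))
```

```text
t 14.1 pos [563.2 -82.3  88.1] box [-111.7   -3.4] j [-0.448  0.589  2.33   2.44   0.634 -1.321] F [ 0.   0.5 -0.1] op 0.004
tool axes in box frame (cols): [[0.7, 0.24, -0.67], [0.2, -0.97, -0.14], [-0.69, -0.04, -0.73]]
target [-110, -12, 36] shift(tool) [35.2 10.7 37.9] turn(tool) [0.    0.023 0.057]
```

View pics/sc5.png

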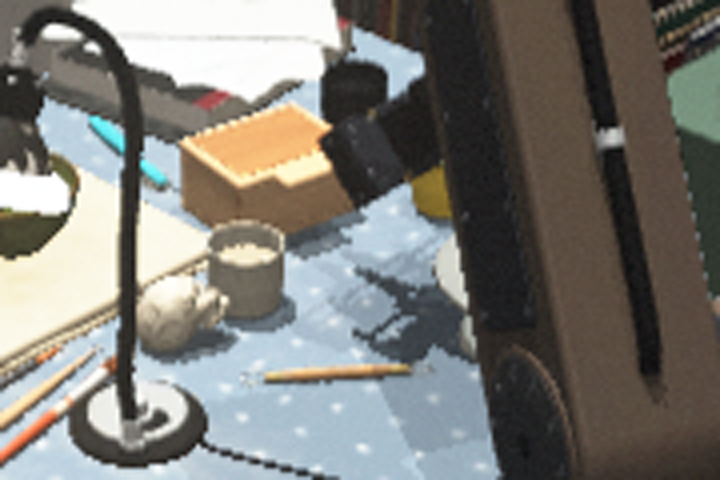

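View pics/top5.png

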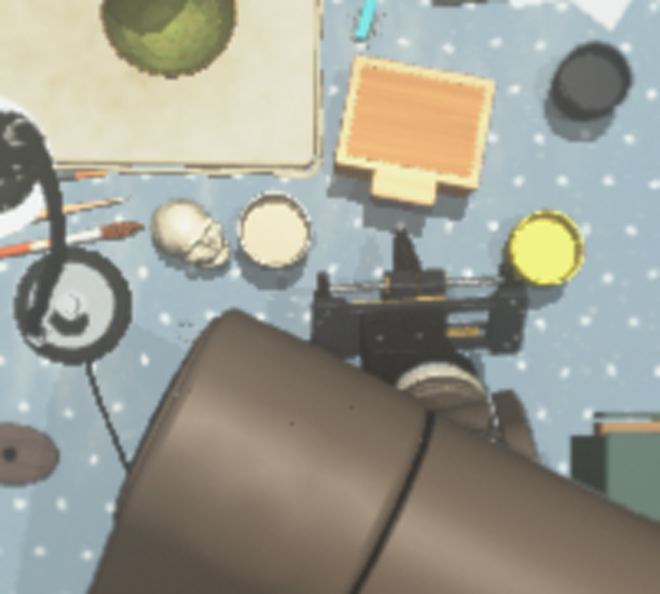

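The tip is at top crop (402,232), aimed at the tab. The grey and yellow pots are both clear of the gripper body. I'll go down and then under the tab.

Request:
servo_tool(steps="8 0 8 0 0.01 0.03 0; 8 0 8 0 0.01 0.03 0; 8 0 8 0 0 0 0; 6 0 8 0 0 0 0; 5 0 4 0 0 0 0; 0 0 2 0 0 0 0; 0 0 0 0 0 0 0; 0 0 0 0 0 0 0")

```text
t: 15.0
eef_pos: [565.4, -77.3, 37.5]
tcp_rot: [-3.122, 0.732, 0.046]
ft_force: [0.5, 0.8, -0.5]
opening: 0.005
```

Run:
```python
from h import *
go([-70,-4,36],RT(42,.2))
```

```text
t 15.0 pos [565.4 -77.3  37.5] box [-110.5    1.9] j [-0.411  0.736  2.365  2.667  0.802 -1.526] F [ 0.5  0.8 -0.5] op 0.005
tool axes in box frame (cols): [[0.73, 0.2, -0.66], [0.16, -0.98, -0.13], [-0.67, -0.01, -0.74]]
target [-70, -4, 36] shift(tool) [ 29.4  14.1 -24.7] turn(tool) [-0.007 -0.001  0.014]
```

Request:
servo_tool(steps="5 2 -4 0 0 0 0; 5 2 -4 0 0 0 0; 5 2 -4 0 0 0 0; 5 2 -4 0 0 0 0; 5 2 -4 0 0 0 0; 4 2 -4 0 0 0 0; 0 0 0 0 0 0 0; 0 0 0 0 0 0 0")

```text
t: 15.8
eef_pos: [607.9, -89.4, 37.2]
tcp_rot: [-3.123, 0.729, 0.045]
ft_force: [0.0, -0.3, 0.2]
opening: 0.005
```

Run:
```python
from h import *
from cell import read_camera
s,R=st()
H=np.array([52,62]);n=10*np.array([np.sin(np.radians(42)),np.cos(np.radians(42))])
prev=s['eef_pos']
for th in (0,.1,.2,.3,.45,.6,.75,.9,1.05,1.2,1.35,1.5,1.65,1.8):
    c=H+117*np.array([-np.cos(th),np.sin(th)])-n
    W=w([c[0],-4,c[1]]);print(th,c.round(0),"step",(R.T@(W-prev)).round(1));prev=W
p,d=read_camera("top"); cv2.imwrite("pics/top6.png",cv2.resize(p[130:310,190:390],None,fx=3.3,fy=3.3,interpolation=cv2.INTER_CUBIC))
p,d=read_camera("scene"); cv2.imwrite("pics/sc6.png",cv2.resize(p[140:260,220:400],None,fx=4,fy=4,interpolation=cv2.INTER_CUBIC))
```

```text
t 15.8 pos [607.9 -89.4  37.2] box [-66.5  -2.7] j [-0.397  0.737  2.257  2.63   0.71  -1.456] F [ 0.  -0.3  0.2] op 0.005
tool axes in box frame (cols): [[0.73, 0.2, -0.65], [0.16, -0.98, -0.13], [-0.67, -0.01, -0.75]]
0 [-72.  55.] step [-15.5   0.   -9.4]
0.1 [-71.  66.] step [-7.4 -0.  -9.1]
0.2 [-69.  78.] step [-6.4  0.2 -9.8]
0.3 [-66.  89.] step [ -5.4   0.4 -10.3]
0.45 [-60. 105.] step [ -6.2   1.1 -16.4]
0.6 [-51. 121.] step [ -3.7   1.6 -17.1]
0.75 [-40. 134.] step [ -1.1   2.1 -17.4]
0.9 [-27. 146.] step [  1.4   2.5 -17.3]
1.05 [-13. 156.] step [  4.    2.8 -16.8]
1.2 [  3. 164.] step [  6.5   3.1 -16. ]
1.35 [ 20. 169.] step [  8.8   3.4 -14.8]
1.5 [ 37. 171.] step [ 10.9   3.5 -13.3]
1.65 [ 55. 171.] step [ 12.8   3.6 -11.4]
1.8 [ 72. 169.] step [14.4  3.6 -9.3]
```

View pics/sc6.png

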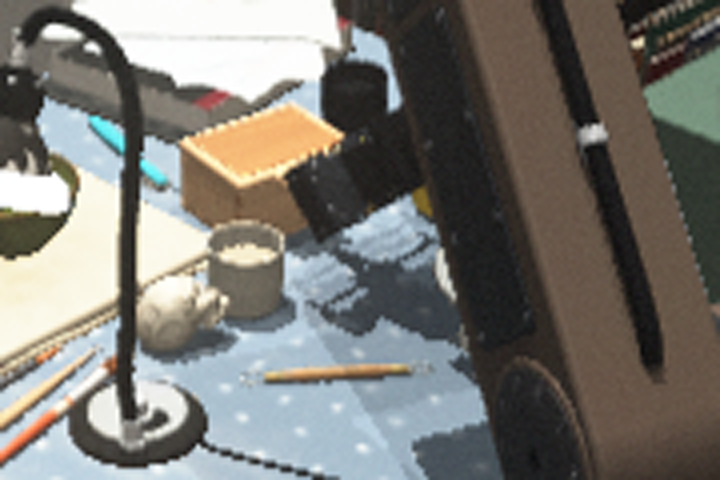

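View pics/top6.png

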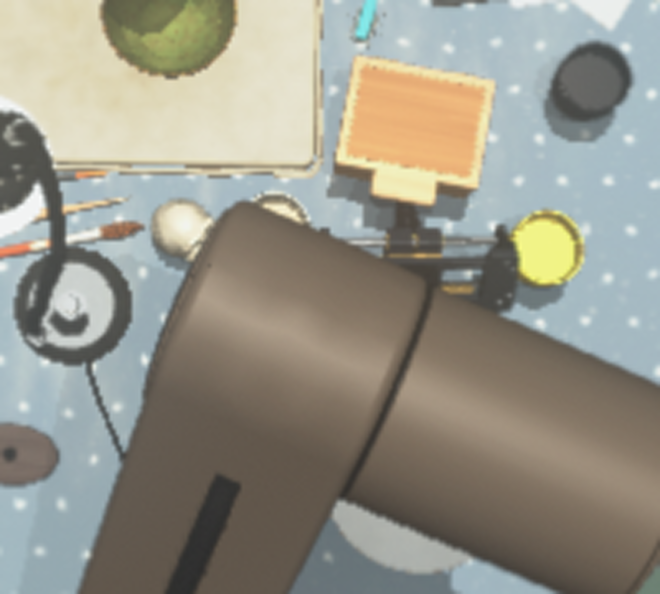

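The finger is under the tab at top crop (403,210), and the force is about 0. I'll lift slowly.

Request:
servo_tool(steps="-4 0 -4 0 0 0 0; -4 0 -4 0 0 0 0; -4 0 -4 0 0 0 0; -4 0 -5 0 0 0 0; -4 0 -5 0 0 0 0; -4 0 -6 0 0 0 0; -4 0 -6 0 0 0 0; -3 0 -6 0 0 0 0")

```text
t: 16.7
eef_pos: [610.3, -89.8, 91.4]
tcp_rot: [-3.123, 0.732, 0.045]
ft_force: [0.3, 0.8, -2.1]
opening: 0.003
```

Run:
```python
from h import *
from cell import read_camera
s,R=st()
p,d=read_camera("top"); cv2.imwrite("pics/top7.png",cv2.resize(p[130:310,190:390],None,fx=3.3,fy=3.3,interpolation=cv2.INTER_CUBIC))
p,d=read_camera("scene"); cv2.imwrite("pics/sc7.png",cv2.resize(p[140:260,220:400],None,fx=4,fy=4,interpolation=cv2.INTER_CUBIC))
```

```text
t 16.7 pos [610.3 -89.8  91.4] box [-64.1  -2.6] j [-0.395  0.607  2.235  2.523  0.579 -1.32 ] F [ 0.3  0.8 -2.1] op 0.003
tool axes in box frame (cols): [[0.73, 0.2, -0.66], [0.16, -0.98, -0.13], [-0.67, -0.01, -0.74]]
```

View pics/sc7.png

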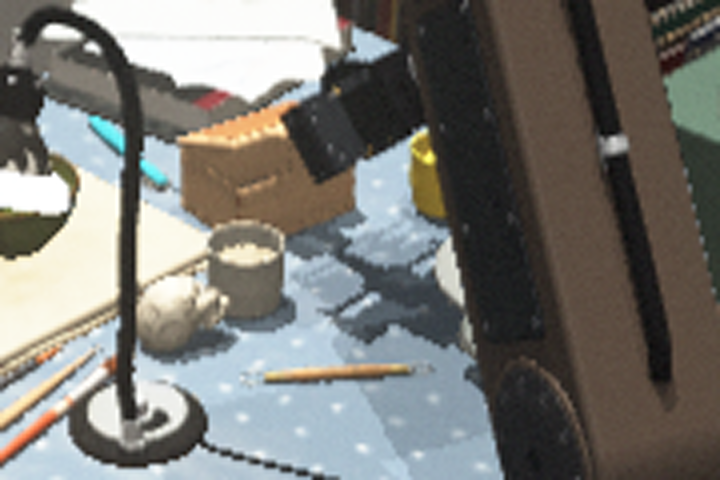

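View pics/top7.png

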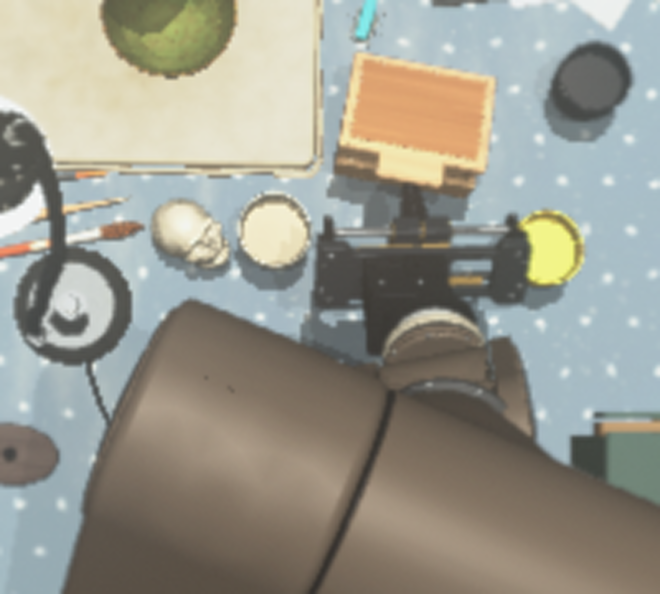

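The lid is lifting, with about 2 N on the tool. I'll continue along the arc.

Request:
servo_tool(steps="-3 0 -8 0 0 0 0; -3 1 -8 0 0 0 0; -2 1 -8 0 0 0 0; -2 1 -8 0 0 0 0; -1 1 -8 0 0 0 0; 0 1 -8 0 0 0 0; 0 1 -8 0 0 0 0; 1 1 -8 0 0 0 0")

```text
t: 17.6
eef_pos: [646.1, -96.1, 145.8]
tcp_rot: [-3.121, 0.735, 0.046]
ft_force: [-0.5, -0.2, -0.9]
opening: 0.003
```

Run:
```python
from h import *
from cell import read_camera
s,R=st()
prev=s['eef_pos']
H=np.array([52,62]);n=10*np.array([np.sin(np.radians(42)),np.cos(np.radians(42))])
for th in (.8,.9,1.05,1.2,1.35,1.5,1.65,1.8):
    c=H+117*np.array([-np.cos(th),np.sin(th)])-n
    W=w([c[0],-4,c[1]]);print(th,c.round(0),"step",(R.T@(W-prev)).round(1));prev=W
p,d=read_camera("scene"); cv2.imwrite("pics/sc8.png",cv2.resize(p[140:260,220:400],None,fx=4,fy=4,interpolation=cv2.INTER_CUBIC))
```

```text
t 17.6 pos [646.1 -96.1 145.8] box [-27.8  -2.7] j [-0.378  0.514  2.116  2.279  0.413 -1.026] F [-0.5 -0.2 -0.9] op 0.003
tool axes in box frame (cols): [[0.72, 0.2, -0.66], [0.16, -0.98, -0.13], [-0.67, -0.01, -0.74]]
0.8 [-36. 138.] step [-1.4 -0.3 11.1]
0.9 [-27. 146.] step [  1.2   1.7 -11.5]
1.05 [-13. 156.] step [  3.9   2.8 -16.9]
1.2 [  3. 164.] step [  6.4   3.1 -16. ]
1.35 [ 20. 169.] step [  8.7   3.4 -14.8]
1.5 [ 37. 171.] step [ 10.9   3.5 -13.3]
1.65 [ 55. 171.] step [ 12.7   3.6 -11.5]
1.8 [ 72. 169.] step [14.3  3.6 -9.4]
```

View pics/sc8.png

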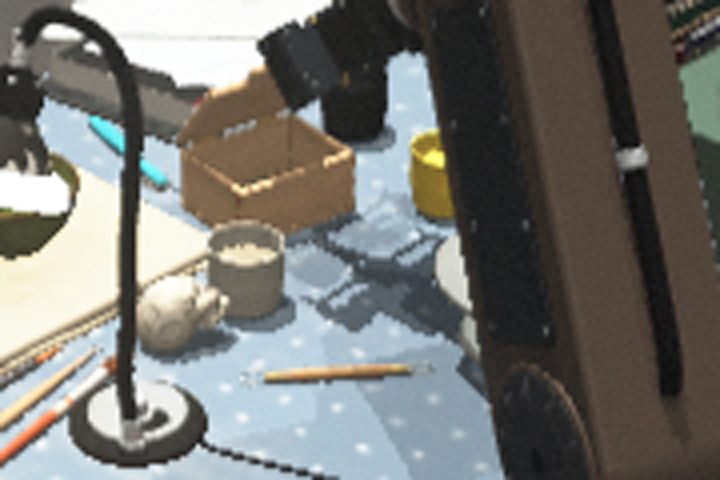

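Request:
servo_tool(steps="2 1 -8 0 0 0 0; 2 1 -8 0 0 0 0; 3 2 -8 0 0 0 0; 3 2 -8 0 0 0 0; 4 2 -7 0 0 0 0; 4 2 -7 0 0 0 0; 5 2 -6 0 0 0 0; 5 2 -6 0 0 0 0")

```text
t: 18.45
eef_pos: [707.2, -107.6, 168.7]
tcp_rot: [-3.119, 0.737, 0.051]
ft_force: [-0.3, 0.6, 0.4]
opening: 0.01
```

Run:
```python
from h import *
from cell import read_camera
s,R=st()
prev=s['eef_pos']
H=np.array([52,62]);n=10*np.array([np.sin(np.radians(42)),np.cos(np.radians(42))])
for th in (1.5,1.65,1.75,1.85):
    c=H+117*np.array([-np.cos(th),np.sin(th)])-n
    W=w([c[0],-4,c[1]]);print(th,c.round(0),"step",(R.T@(W-prev)).round(1));prev=W
p,d=read_camera("scene"); cv2.imwrite("pics/sc9.png",cv2.resize(p[140:260,220:400],None,fx=4,fy=4,interpolation=cv2.INTER_CUBIC))
```

```text
t 18.45 pos [ 707.2 -107.6  168.7] box [34.4 -3.6] j [-0.356  0.532  1.95   1.976  0.324 -0.684] F [-0.3  0.6  0.4] op 0.01
tool axes in box frame (cols): [[0.72, 0.21, -0.66], [0.16, -0.98, -0.13], [-0.67, -0.02, -0.74]]
1.5 [ 37. 171.] step [ 0.1  0.9 -3.6]
1.65 [ 55. 171.] step [ 12.7   3.6 -11.5]
1.75 [ 66. 170.] step [ 9.4  2.4 -6.5]
1.85 [ 78. 167.] step [10.   2.4 -5.5]
```

View pics/sc9.png

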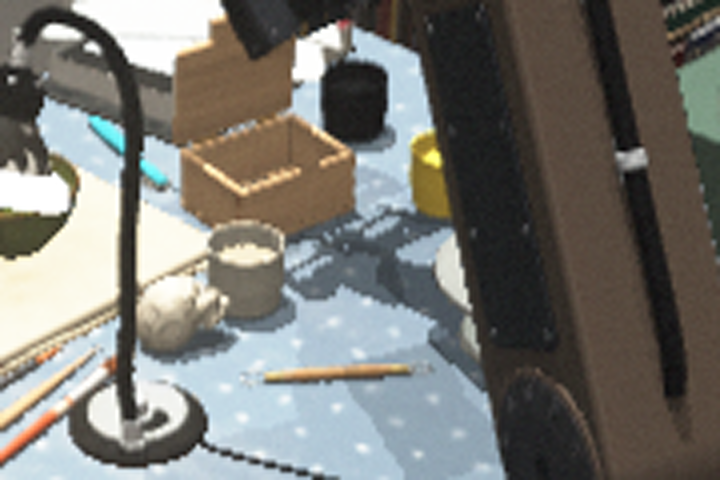

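Request:
servo_tool(steps="4 1 -5 0 0 0 0; 4 1 -4 0 0 0 0; 4 1 -4 0 0 0 0; 4 1 -4 0 0 0 0; 4 1 -3 0 0 0 0; 4 1 -3 0 0 0 0; 4 1 -3 0 0 0 0; 4 1 -3 0 0 0 0")

```text
t: 19.3
eef_pos: [753.1, -114.1, 167.0]
tcp_rot: [-3.117, 0.738, 0.053]
ft_force: [0.1, 0.2, -0.0]
opening: 0.003
```

Run:
```python
from h import *
from cell import read_camera
s,R=st()
p,d=read_camera("scene"); cv2.imwrite("pics/sc10.png",cv2.resize(p[140:260,220:400],None,fx=4,fy=4,interpolation=cv2.INTER_CUBIC))
```

```text
t 19.3 pos [ 753.1 -114.1  167. ] box [80.7 -2.1] j [-0.339  0.583  1.837  1.808  0.295 -0.494] F [ 0.1  0.2 -0. ] op 0.003
tool axes in box frame (cols): [[0.72, 0.21, -0.66], [0.17, -0.98, -0.13], [-0.67, -0.02, -0.74]]
```

View pics/sc10.png

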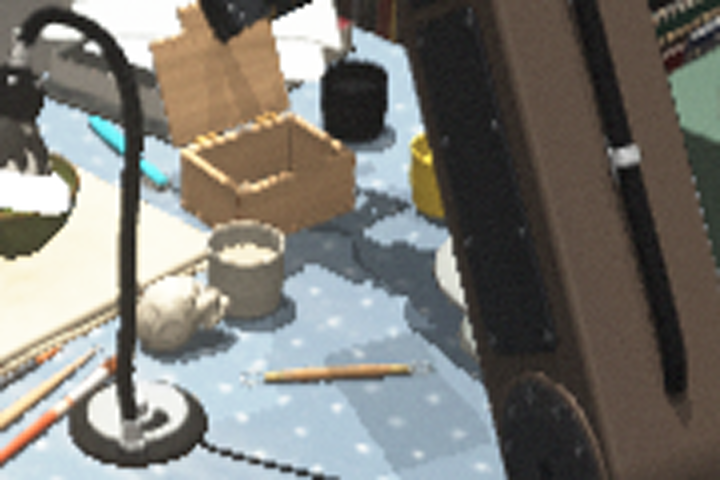

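The lid is past upright and leaning back, and the force is about 0. I'll withdraw backwards along the fingers, up and towards the robot.

Request:
servo_tool(steps="-10 0 0 0 0 0 0; -20 0 0 0 0 0 0; -25 0 0 0 0 0 0; -25 0 0 0 0 0 0; -25 0 0 0 0 0 0; -25 0 0 0 0 0 0; -20 0 0 0 0 0 0; -10 0 0 0 0 0 0")

```text
t: 20.15
eef_pos: [627.0, -119.7, 279.0]
tcp_rot: [-3.117, 0.741, 0.053]
ft_force: [0.5, 0.2, 0.2]
opening: 0.007
```

Request:
servo_tool(steps="0 0 0 0 0 0 0; 0 0 0 0 0 0 0; 0 0 0 0 0 0 0; 0 0 0 0 0 0 0; 0 0 0 0 0 0 0; 0 0 0 0 0 0 0; 0 0 0 0 0 0 0; 0 0 0 0 0 0 0")

```text
t: 20.95
eef_pos: [626.2, -119.3, 278.7]
tcp_rot: [-3.116, 0.741, 0.053]
ft_force: [-0.2, 0.4, 0.1]
opening: 0.006
```

Run:
```python
from h import *
from cell import read_camera
s,R=st()
p,d=read_camera("top"); cv2.imwrite("pics/top11.png",cv2.resize(p[130:310,190:390],None,fx=3.3,fy=3.3,interpolation=cv2.INTER_CUBIC))
P=pts("top",d)
# lid angle from depth: points behind/above hinge
Bx=tobox(P);m=(np.abs(Bx[...,1])<60)&(Bx[...,0]>40)&(Bx[...,0]<140)&(P[...,2]>75)&(P[...,2]<195)
a,b=Bx[...,0][m],P[...,2][m];print(m.sum(),"fit slope dx/dz",np.polyfit(b,a,1), "x,z range",a.min(),a.max(),b.min(),b.max())
p,d=read_camera("scene"); cv2.imwrite("pics/sc11.png",cv2.resize(p[140:260,220:400],None,fx=4,fy=4,interpolation=cv2.INTER_CUBIC))
P=pts("scene",d);Bx=tobox(P);m=(np.abs(Bx[...,1])<60)&(Bx[...,0]>40)&(Bx[...,0]<140)&(P[...,2]>80)&(P[...,2]<180)
a,b=Bx[...,0][m],P[...,2][m];print(m.sum(),"fit",np.polyfit(b,a,1))
```

```text
t 20.95 pos [ 626.2 -119.3  278.7] box [-43.4 -29. ] j [-0.445  0.27   2.009  1.316  0.373 -0.055] F [-0.2  0.4  0.1] op 0.006
tool axes in box frame (cols): [[0.72, 0.21, -0.66], [0.17, -0.98, -0.13], [-0.68, -0.02, -0.74]]
964 fit slope dx/dz [ 0.42010193 26.37934024] x,z range 55.7352405449291 109.46710204227956 75.19220936487469 183.34229849892057
720 fit [ 0.40334993 28.52540323]
```

View pics/sc11.png

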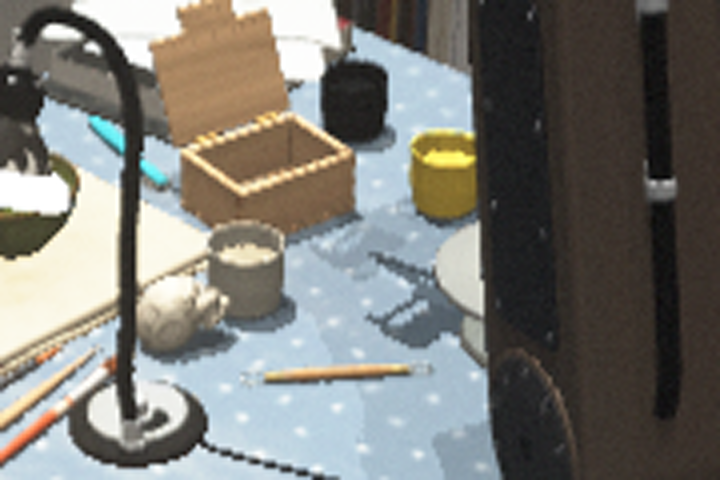

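View pics/top11.png

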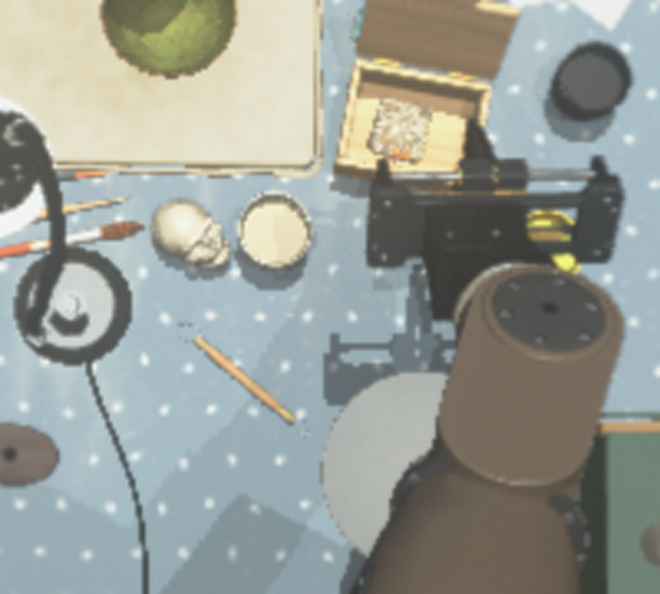

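Run:
```python
from h import *
from cell import read_camera
from scipy.optimize import least_squares
A=[]
for n in("top","scene"):
    p,d=read_camera(n);P=pts(n,d).reshape(-1,3);B=tobox(P)
    m=(np.hypot(B[:,0]+121,B[:,1]-107)<42)&(P[:,2]>20)&(P[:,2]<70)
    q=B[m];z=P[m,2]
    print(n,m.sum(),"y",np.percentile(q[:,1],[1,99]).round(1),"x",np.percentile(q[:,0],[1,99]).round(1))
    # box left wall outer: points z 20..60 for side, rim z 55..66
    r=(P[:,2]>56)&(P[:,2]<68)&(np.abs(B[:,0])<60)&(np.abs(B[:,1])<75)
    print(" box rim y",np.percentile(B[r,1],[1,99]).round(1),"x",np.percentile(B[r,0],[1,99]).round(1))
```

```text
top 420 y [ 76.4 140.5] x [-154.4  -89.1]
 box rim y [-64.9  64.4] x [-50.3  57. ]
scene 346 y [ 78.3 145.3] x [-157.   -84.2]
 box rim y [-64.5  68.4] x [-52.9  57.9]
```

The depth readings agree. The pot spans y about 75–143 and the box end is at 65–67, so there is a gap of about 8–10 mm. The lid is at about 1.96 rad and the arm is clear, so I'm handing in.

```bash
python3 -c "
from cell import order
print(order.job_done())"
```

```text
the job is handed in; nothing more can be done
None
```

The water pot now stands past the left end of the box, and the lid is fully open by itself with the stamp still inside. I handed the job in at about 21 s of the 58 s allowed.

- **Pot:** I slid it about 95 mm to the left with the fingers spread like a fork, without gripping it, and it stayed upright. Its near edge is about 8–10 mm past the end of the box by depth readings in both cameras. A single reading of the rim in the scene view put the gap lower, at about 4 mm. It stands about 14 mm clear of the skull.
- **Lid:** I pushed it up by the tab with the shut fingertips, reading at most about 2 N, over past upright, and then backed away. It stayed open with nothing touching it. A fit to the depth readings put the lid at about 1.96 rad in the top view and 1.95 rad in the scene view, which is its open stop.
- **Everything else:** the last pictures show the skull, loop tool, black pot, drawers, wheel and lamp where they were. The yellow pot was partly hidden behind the arm in the last pictures, but the visible part had not moved.

While turning the tool in free air for the lid, the last joint came close to its limit (-2.673 of -2.69 rad). I backed out and used the half-turned tool instead; nothing was touched and no limit was passed.

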